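Unfold the crank of the loaded clamp and wind its jaw up

TASK

Two bench clamps with folding cranks stand on the table; one has a connecting-rod forging lying in it, the other is empty. On the loaded clamp, first swing the folded crank grip fully upright, then use it to wind the crank clockwise (seen from above) until the crank arm points along the clamp towards the forging, and let go with the grip still upright. Leave the empty clamp's crank as it is and the forging in its place.

Things in the scene. Friction and masses are not known exactly. Their poses are not given: they have to be found in the camera images.
- clamp: The loaded clamp, fixed, 360 x 100 mm. Origin at table height (z 0) on the crank's vertical axis; x runs level along the clamp to its jaw and the forging, z up. Grey gear housing 110 x 92 mm about the origin, 75 mm high (30 mm radius collar to 87 mm). Crank above it. Jaw: steel block 57 mm high, 82 to 125 mm from the axis, slides along x as the crank turns. End block 62 mm high at x 272 mm
- crank (a joint): Loaded clamp's crank: 0 when the arm points along the clamp's +y, growing clockwise from above, 1.57 when it points along +x; stop at 1.65. Starts at 0 to 0.45; stays where left, turns with 0.25 N m. Flat arm 16 mm wide, 8 thick, centre 110 mm above the table; its end fork (26 mm wide, top at 136 mm) holds the grip's hinge pin 115 mm from the axis, 126 mm above the table
- grip (a joint): Loaded clamp's folding grip: 0 lying level on top of the arm, free end pointing at the crank axis and 30 mm from it; 1.57 upright over the pin, top at 211 mm; stop at 1.6. Swings in the arm's vertical plane; starts at 0 to 0.3; stays where left, 0.1 N m. Round, 22 mm thick, reaching 85 mm from the pin; its black sleeve (15 to 85 mm from the pin) spins freely about its length
- rod: connecting-rod forging lying flat in the loaded clamp, 115 mm long, 24 mm thick, big end ring 56 mm across; origin on its underside near its middle, x axis along it towards the big end. It stays where it is
- spare_end (a point): free end of the folded grip of the empty clamp, which is the same make as the loaded one. Leave that crank and its grip alone
Not all that is in view belongs to the job. What is shaped like the rod but green or pink is not meant.

How it is judged (in metres and radians):
On the way, in this order (a step that is already met when the one before it is completed fails the run):
1. the loaded clamp's grip is swung upright (within 15 degrees) before the crank is wound (value of joint grip above 1.31 rad and value of joint crank below 0.8 rad), for 0.1 s.
2. the crank is wound clockwise, grip upright, until the arm points along the clamp at the forging (within 13 degrees, or on to the stop) (value of joint crank above 1.34 rad and value of joint grip above 1.31 rad), for 0.1 s.
At the end, for the whole second after the job is handed in: The loaded clamp's grip stands upright (within 15 degrees), its arm points along the clamp at the forging (within 13 degrees, or on to its stop), the crank at rest, the forging still flat in the clamp (within about 30 mm), the empty clamp's grip end within 20 mm of its start (all of step 2 and velocity of joint crank between -0.05 and 0.05 rad/s and horizontal distance between rod and clamp between 0.17 and 0.23 m and height (world z) of rod below 0.025 m and distance of spare_end from where it was at the start of the episode below 0.02 m); the robot touches nothing.
It fails at once if the crank is wound with its grip still folded (value of joint crank above 0.9 rad and value of joint grip below 1.1 rad).
It fails at once if the empty clamp's crank or grip is moved by more than 20 mm (distance of spare_end from where it was at the start of the episode above 0.02 m).
It also fails if it takes over 40 s, if anything falls off the work surface, if the arm or the gripper's body presses on something with over 40 N, if the wrist force passes 120 N, or if a joint passes its speed limit or range.

ROBOT

A 6-joint arm with a two-finger parallel gripper is mounted at the origin on the work surface. World frame = base frame: x ahead of the robot, y to its left, z up, the work surface at z = 0. Lengths are in mm, angles in degrees, forces in N, time in s.
With the tool pointing down it reaches from about 375 to 750 mm from the base axis. Payload 9 kg.
Tool frame: the origin (TCP) lies midway between the tips of the shut fingers; the grasp point (between the pads) lies 19 mm behind it; z points along the fingers, y is the line along which they close (so a half turn about z gives the same grasp; the last joint's range is limited). The gripper opens to 85 mm and grips with 20 to 120 N. Pads are 22 mm wide; open, the fingers measure 114 mm over their backs; the gripper's body (76 mm by 85 mm) begins 54 mm behind the grasp point. The pads swing forward as they close: fully open they stand 13 mm farther back than shut.
Start: joints at [-86.328, 5.964, 5.575, 89.605, 0, 77.527], TCP at [166.86, -576.363, 231.331] pointing down, gripper open.
Joint ranges: [-171.21, 171.21], [-48.23, 106.86], [-62.78, 66.21], [-105.2, 120.99], [-86.42, 89.51], [-180, 180]. Speed limits (degrees/s): [127.2, 127.2, 147.25, 180, 180, 180].

INTERFACE

Orientations are given as [roll, pitch, yaw] about the fixed x, y, z axes, in that order (R = Rz(yaw) Ry(pitch) Rx(roll)).
In Python, from rig import ctrl gives the robot as it stands.
- The arm moves only by the tool apply_moves, never from a script. Its argument "deltas" is a list of rows, each an object of numbers: "claw": the opening, from 0 (shut) to 1 (fully open); "tx", "ty", "tz": the shift along the tool's x, y, z in m; "roll": the turn about the tool's z in rad. In form: [{"claw": .., "tx": .., "ty": .., "tz": .., "roll": ..}, ...]. A call has 1 to 20 rows; each row shifts and turns the commanded pose from where the row before left it, along the tool's axes as they then stand; what a row does not reach is not made up. A row lasts 1/12 s, in which the tool goes at most 41.7 mm and 7.16 degrees, less where a joint would pass 70% of its speed; a pose out of reach is approached as far as the arm can. A call with a gripper value outside its range is refused whole. The fingers move at their own pace and stop on an object; the grip force is fixed at half the most. Time passes only in rows, so rows that do not move let the fingers close. It gives the time, the measured TCP pose, the force, the opening and the grip force at its end, in the units of the state.
- ctrl.observe(): the state, without advancing time (a new reading comes with each control period).
- ctrl.snapshot(name): name is "side" or "top" or "wrist"; returns a dict with "color" (480x640x3 uint8, blue, green, red), "K" (3x3 intrinsics, pixels), "rvec" (rotation vector, rad) and "tvec" (3), from world to camera coordinates, as OpenCV has them. Camera axes: x right, y down, z forward; pixel columns grow to the right and rows downward; lengths in mm; the calibration is good to about 2 mm. A picture is of the moment at which its call begins. There is no depth.
- ctrl.hand_in(): hands the job in; it is judged then, once.
The state is a dict: "t": time; "joints": joint angles; "qvel": joint speeds; "effort": joint torques, N m; "tool_pos": TCP position; "tcp_rot": TCP orientation; "contact_force": force on the tool from outside, world axes, zero at the start; "moment": the same for the moment, N m; "grip_width": finger opening in mm; "grip_force": force on a finger pad.
Only numpy, scipy, OpenCV 4.12 (cv2) and the standard library are available. Lean on these libraries where they do the work, as an engineer would, in place of code of your own. Each camera call takes 0.05 s, during which the arm holds its last target. There are 200 camera calls.

## Working session

There is one attempt and no reset: what is moved stays moved. The work goes in short steps, Python scripts to look and compute and a tool call to move; the robot and the scene stay as the last step left them, time stands still between calls to the robot, and variables do not carry over. Pictures are saved under pics/ and viewed, at most 10 in all, crops included, and the job is handed in when it is done.

Besides the shell and the picture viewer there is one more tool, called after ">>>" as a command line: name --argument value ..., lists and objects as JSON in quotes. apply_moves: Moves the arm, as the interface text tells. Its arguments: {"type":"object","properties":{"deltas":{"type":"array"}},"required":["deltas"]}

```bash
mkdir -p pics && ls && python3 - <<'E'
from rig import ctrl
import cv2,numpy as np
print(ctrl.observe())
a=[]
for n in("top","side"):
    s=ctrl.snapshot(n);cv2.imwrite(f"pics/{n}0.png",s["color"]);print(n,s["K"],s["rvec"],s["tvec"])
E
```

```text
pics
{'t': 0.0, 'joints': array([-8.63271565e+01,  5.99749719e+00,  5.52817555e+00,  8.96033466e+01,
       -2.78594624e-03,  7.75263463e+01]), 'qvel': array([-0.07433502,  0.02069015,  0.09335566,  0.00177489, -0.04156957,
        0.13829738]), 'effort': array([-5.52875790e-04, -5.56935453e+01,  5.03647900e+01,  1.70618843e-02,
       -3.14457957e-04, -6.65669845e-06]), 'tool_pos': array([ 166.82677823, -576.011111  ,  230.5444931 ]), 'tcp_rot': array([-1.79928445e+02, -1.29754764e-02,  1.61464909e+01]), 'contact_force': array([ 0.07126057, -0.3872609 ,  0.56116433]), 'moment': array([-0.00895478,  0.02764872,  0.02513888]), 'grip_force': 0.0, 'grip_width': 85.46574944243383}
top [[450.30066727   0.         314.92500195]
 [  0.         450.30066727 243.79689518]
 [  0.           0.           1.        ]] [ 2.0905653  -2.15520061  0.11964473] [  5.37824725 538.48891744 999.08844319]
side [[505.59961215   0.         326.206929  ]
 [  0.         505.59961215 236.03560876]
 [  0.           0.           1.        ]] [ 0.65308806 -2.69301694  1.08007812] [ 449.25115735  256.41754831 1122.58525801]
```

View pics/top0.png

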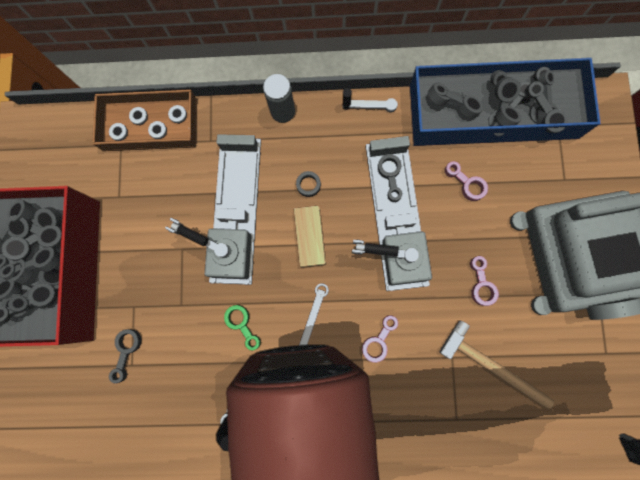

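View pics/side0.png

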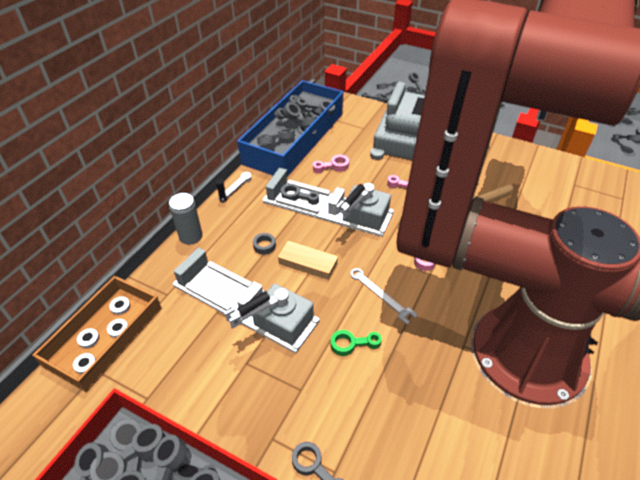

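Candidates: loaded clamp with its crank axis at top (410,256), a dark forging in it at (390,175), and fork tip (358,248). Empty clamp at (222,248), to be left alone. Loose dark, green and pink rods at (123,355), (242,327), (467,180), (485,280) and (380,340) are not meant. I choose the right-hand clamp in the top view and check it in one close crop.

```bash
cat > h.py <<'E'
import cv2,numpy as np
from rig import ctrl
def ray(s,uv):
    R,_=cv2.Rodrigues(np.array(s["rvec"],float));t=np.array(s["tvec"],float).ravel()
    d=R.T@np.linalg.inv(s["K"])@np.array([uv[0],uv[1],1.]);return -R.T@t,d/np.linalg.norm(d)
def onz(s,uv,z):
    c,d=ray(s,uv);return c+d*(z-c[2])/d[2]
def proj(s,P):
    return cv2.projectPoints(np.array(P,float).reshape(-1,3),np.array(s["rvec"],float),np.array(s["tvec"],float),s["K"],None)[0].reshape(-1,2)
def tri(s1,u1,s2,u2):
    c1,d1=ray(s1,u1);c2,d2=ray(s2,u2)
    k=np.linalg.lstsq(np.c_[d1,-d2],c2-c1,rcond=None)[0];p,q=c1+k[0]*d1,c2+k[1]*d2
    return (p+q)/2,np.linalg.norm(p-q)
E
python3 - <<'E'
from h import *
a=cv2.imread("pics/top0.png")[125:300,340:440];b=cv2.imread("pics/side0.png")[160:245,255:400]
a=cv2.resize(a,None,fx=3.4,fy=3.4,interpolation=2);b=cv2.resize(b,None,fx=3.1,fy=3.1,interpolation=2)
im=np.zeros((600,800,3),np.uint8);im[:a.shape[0],:a.shape[1]]=a;im[:b.shape[0],345:345+b.shape[1]]=b
cv2.imwrite("pics/crop.png",im)
E
```

```text
(no output)
```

View pics/crop.png

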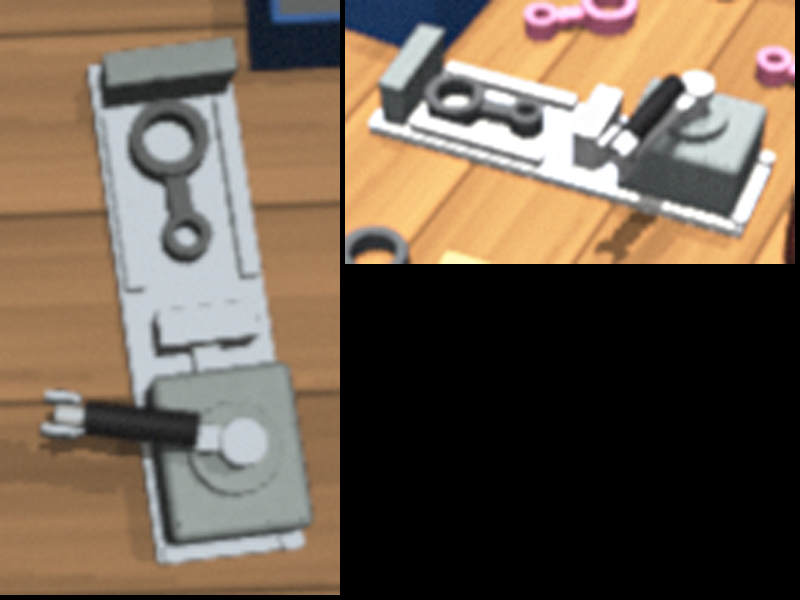

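The crop confirms it: the dark forging lies in this clamp, big end towards the end block. Crop housing-top corners are (150,385), (290,367), (310,525), (163,540); sleeve runs (88,416) to (198,428); fork at (62,414).

```bash
python3 - <<'E'
from h import *
T=ctrl.snapshot("top");S=ctrl.snapshot("side")
t=lambda x,y:(340+x/3.4-.35,125+y/3.4-.35)
s=lambda x,y:(255+(x-345)/3.1-.35,160+y/3.1-.35)
c=[onz(T,t(*p),75)[:2] for p in((150,385),(290,367),(310,525),(163,540))]
print("house",np.round(c,1),np.mean(c,0),)
for i,j in((3,0),(2,1)): 
    d=c[j]-c[i];print(np.linalg.norm(d),np.degrees(np.arctan2(d[1],d[0])))
print("collar",onz(T,t(236,447),87),"hub",onz(T,t(243,440),116))
print("big",onz(T,t(169,140),24),"small",onz(T,t(187,237),24))
for p in((158,560),(92,66),(300,545),(235,45)):print("plate",onz(T,t(*p),8))
print("fork",onz(T,t(64,413),126),"tri",tri(T,t(64,413),S,s(620,142)))
print("sleeve outer",tri(T,t(88,416),S,s(637,130)),"inner",tri(T,t(198,428),S,s(672,85)),"hub",tri(T,t(243,440),S,s(698,84)))
E
```

```text
house [[ 541.3 -165.8]
 [ 550.1 -257.2]
 [ 446.7 -263.4]
 [ 440.  -169.1]] [ 494.51896555 -213.88466701]
101.40085243898315 1.8280721906957746
103.51517362608593 3.3950251114913983
collar [ 497.2408795  -217.17846094   87.        ] hub [ 497.99957106 -216.82767609  116.        ]
big [ 723.94187375 -193.8556315    24.        ] small [ 653.22609032 -202.65496294   24.        ]
plate [ 430.45339579 -172.95573665    8.        ]
plate [ 786.9958841  -143.71698984    8.        ]
plate [ 437.83079021 -270.06405202    8.        ]
plate [ 798.34785043 -247.00713527    8.        ]
fork [ 517.220573   -106.01596076  126.        ] tri (array([ 514.35096201, -106.0793445 ,  133.8134868 ]), np.float64(3.58282316987874))
sleeve outer (array([ 509.18450056, -121.08924452,  137.42206501]), np.float64(8.3277943189465)) inner (array([ 503.72248561, -186.61199222,  135.69513867]), np.float64(0.19781446645307701)) hub (array([ 495.25866668, -217.38090455,  117.18606584]), np.float64(5.392002386703285))
```

>>> apply_moves --deltas '[{"tx": 0.029,"ty": -0.0196},{"tx": 0.029,"ty": -0.0196},{"tx": 0.029,"ty": -0.0196},{"tx": 0.029,"ty": -0.0196},{"tx": 0.029,"ty": -0.0196},{"tx": 0.029,"ty": -0.0196},{"tx": 0.029,"ty": -0.0196},{"tx": 0.029,"ty": -0.0196},{"tx": 0.029,"ty": -0.0196},{"tx": 0.029,"ty": -0.0196},{"tx": 0.029,"ty": -0.0196},{"tx": 0.029,"ty": -0.0196},{"tx": 0.029,"ty": -0.0196},{"tx": 0.029,"ty": -0.0196},{"tx": 0.029,"ty": -0.0196},{},{}]'

```text
invalid input at $.deltas[0]: expected keys claw, tx, ty, tz, roll
```

>>> apply_moves --deltas '[{"roll": -0.112},{"roll": -0.112},{"roll": -0.112},{"roll": -0.112},{"roll": -0.112},{"roll": -0.112},{"roll": -0.112},{"roll": -0.112},{"roll": -0.112},{"roll": -0.112},{},{}]'

```text
invalid input at $.deltas[0]: expected keys claw, tx, ty, tz, roll
```

```bash
python3 - <<'E'
from h import *
W=ctrl.snapshot("wrist");cv2.imwrite("pics/w1.png",W["color"])
A=np.array([497,-217,0]);u=np.array([np.cos(1.4015),np.sin(1.4015),0])
print(proj(W,[A+[0,0,116],A+u*30+[0,0,126],A+u*115+[0,0,126]]))
np.savez("w1.npz",K=W["K"],rvec=W["rvec"],tvec=W["tvec"])
E
```

```text
[[ -395.63077858  -894.53590529]
 [ -550.6519057  -1037.46805629]
 [ -884.22894077 -1267.86582023]]
```

View pics/w1.png

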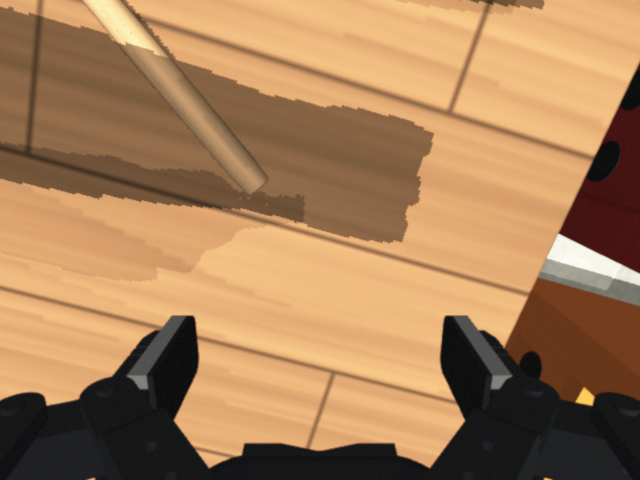

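The arm did not move: every key is needed in each row. The picture shows only the hammer handle and the open fingers. I redo both moves with full rows.

>>> apply_moves --deltas '[{"claw": 1,"tx": 0.029,"ty": -0.0196,"tz": 0,"roll": 0},{"claw": 1,"tx": 0.029,"ty": -0.0196,"tz": 0,"roll": 0},{"claw": 1,"tx": 0.029,"ty": -0.0196,"tz": 0,"roll": 0},{"claw": 1,"tx": 0.029,"ty": -0.0196,"tz": 0,"roll": 0},{"claw": 1,"tx": 0.029,"ty": -0.0196,"tz": 0,"roll": 0},{"claw": 1,"tx": 0.029,"ty": -0.0196,"tz": 0,"roll": 0},{"claw": 1,"tx": 0.029,"ty": -0.0196,"tz": 0,"roll": 0},{"claw": 1,"tx": 0.029,"ty": -0.0196,"tz": 0,"roll": 0},{"claw": 1,"tx": 0.029,"ty": -0.0196,"tz": 0,"roll": 0},{"claw": 1,"tx": 0.029,"ty": -0.0196,"tz": 0,"roll": 0},{"claw": 1,"tx": 0.029,"ty": -0.0196,"tz": 0,"roll": 0},{"claw": 1,"tx": 0.029,"ty": -0.0196,"tz": 0,"roll": 0},{"claw": 1,"tx": 0.029,"ty": -0.0196,"tz": 0,"roll": 0},{"claw": 1,"tx": 0.029,"ty": -0.0196,"tz": 0,"roll": 0},{"claw": 1,"tx": 0.029,"ty": -0.0196,"tz": 0,"roll": 0},{"claw": 1,"tx": 0,"ty": 0,"tz": 0,"roll": 0}]'

```text
t: 1.58
tool_pos: [505.5, -168.6, 231.2]
tcp_rot: [-179.9, -0.1, 16.4]
contact_force: [0.7, -1.0, 0.2]
grip_width: 85.6
grip_force: 0.0
```

>>> apply_moves --deltas '[{"claw": 1,"tx": 0,"ty": 0,"tz": 0,"roll": -0.112},{"claw": 1,"tx": 0,"ty": 0,"tz": 0,"roll": -0.112},{"claw": 1,"tx": 0,"ty": 0,"tz": 0,"roll": -0.112},{"claw": 1,"tx": 0,"ty": 0,"tz": 0,"roll": -0.112},{"claw": 1,"tx": 0,"ty": 0,"tz": 0,"roll": -0.112},{"claw": 1,"tx": 0,"ty": 0,"tz": 0,"roll": -0.112},{"claw": 1,"tx": 0,"ty": 0,"tz": 0,"roll": -0.112},{"claw": 1,"tx": 0,"ty": 0,"tz": 0,"roll": -0.112},{"claw": 1,"tx": 0,"ty": 0,"tz": 0,"roll": -0.112},{"claw": 1,"tx": 0,"ty": 0,"tz": 0,"roll": -0.112},{"claw": 1,"tx": 0,"ty": 0,"tz": 0,"roll": 0},{"claw": 1,"tx": 0,"ty": 0,"tz": 0,"roll": 0}]'

```text
t: 2.58
tool_pos: [502.8, -173.1, 231.2]
tcp_rot: [-180.0, 0.0, 80.1]
contact_force: [-0.1, -0.3, -1.0]
grip_width: 85.6
grip_force: 0.0
```

```bash
python3 - <<'E'
from h import *
W=ctrl.snapshot("wrist");cv2.imwrite("pics/w2.png",W["color"])
A=np.array([497,-217,0]);u=np.array([np.cos(1.4015),np.sin(1.4015),0])
print(proj(W,[A+[0,0,116],A+u*30+[0,0,126],A+u*115+[0,0,126]]))
np.savez("w2.npz",K=W["K"],rvec=W["rvec"],tvec=W["tvec"])
o=ctrl.observe();print(o["tool_pos"],o["tcp_rot"],o["joints"])
E
```

```text
[[322.05689763 299.35402022]
 [322.05939243 262.58338489]
 [321.7311439  122.97066795]]
[ 502.85295945 -173.09540914  231.23522912] [-1.79995901e+02  3.61191805e-03  8.00848349e+01] [-3.30966851e+01 -5.95970376e+00 -6.35954899e+00  8.96025008e+01
 -4.93377145e-03  6.68184802e+01]
```

View pics/w2.png

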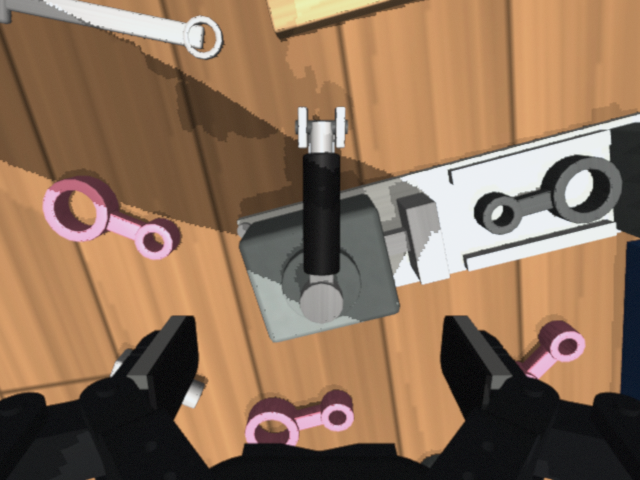

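The view shows the grip lined up with the tool: fork at (322,125), sleeve from row 152 to 275, hub at (322,302). Next I estimate the grip angle.

```bash
python3 - <<'E'
from h import *
W=dict(np.load("w2.npz"));im=cv2.imread("pics/w2.png")
print("cam",ray(W,(320,240))[0], ray(W,(320,240))[1])
g=im.max(2)
for r in(160,180,200,220,240,260,270):
    x=np.where(g[r,290:355]<48)[0];print(r,x.min()+290,x.max()+290,len(x))
A=np.array([497,-217,0]);u=np.array([np.cos(1.4015),np.sin(1.4015),0]);z=np.array([0,0,1]);v=np.cross(z,u)
for a in(0,.1,.2,.3):
    d=-np.cos(a)*u+np.sin(a)*z;n=np.sin(a)*u+np.cos(a)*z;P=A+115*u+126*z
    q=proj(W,[P+15*d+11*n,P+15*d-11*n,P+85*d+11*n,P+85*d-11*n,P+20*d-11*v,P+20*d+11*v,P+80*d-11*v,P+80*d+11*v])
    print(a,q[:4,1],q[5,0]-q[4,0],q[7,0]-q[6,0])
E
```

```text
cam [515.54237369 -99.63529248 374.47401539] [-0.04707946 -0.28109053 -0.95852576]
160 303 339 27
180 303 339 37
200 303 354 50
220 290 339 49
240 303 339 37
260 290 339 37
270 304 338 35
0 [151.19657237 148.28025882 268.67704607 256.95759806] -37.41723091059566 -34.92088346006443
0.1 [149.24921137 150.19428999 271.27954745 262.28065584] -37.71620498117625 -35.98578659774961
0.2 [146.99980655 151.86885378 272.57078033 266.64956855] -38.02613438507967 -37.141096037747786
0.3 [144.46712487 153.28590382 272.38969479 269.93634365] -38.344267997262364 -38.38534439187174
```

Grip angle is about 0.15 rad. I descend to grasp the sleeve 70 mm from the pin.

>>> apply_moves --deltas '[{"claw": 0.7,"tx": 0.0017,"ty": 0.0015,"tz": 0.025,"roll": 0},{"claw": 0.7,"tx": 0,"ty": 0,"tz": 0.025,"roll": 0},{"claw": 0.7,"tx": 0,"ty": 0,"tz": 0.025,"roll": 0},{"claw": 0.7,"tx": 0,"ty": 0,"tz": 0.022,"roll": 0},{"claw": 0.7,"tx": 0,"ty": 0,"tz": 0.02,"roll": 0},{"claw": 0.7,"tx": 0,"ty": 0,"tz": 0,"roll": 0},{"claw": 0.7,"tx": 0,"ty": 0,"tz": 0,"roll": 0}]'

```text
t: 3.22
tool_pos: [504.0, -171.2, 113.8]
tcp_rot: [-179.9, -0.0, 80.2]
contact_force: [1.0, -0.4, 0.2]
grip_width: 60.0
grip_force: 0.0
```

>>> apply_moves --deltas '[{"claw": 0.2,"tx": 0,"ty": 0,"tz": 0,"roll": 0},{"claw": 0.1,"tx": 0,"ty": 0,"tz": 0,"roll": 0},{"claw": 0.1,"tx": 0,"ty": 0,"tz": 0,"roll": 0},{"claw": 0.1,"tx": 0,"ty": 0,"tz": 0,"roll": 0},{"claw": 0.1,"tx": 0,"ty": 0,"tz": 0,"roll": 0},{"claw": 0.1,"tx": 0,"ty": 0,"tz": 0,"roll": 0},{"claw": 0.1,"tx": 0,"ty": 0,"tz": 0,"roll": 0}]'

```text
t: 3.8
tool_pos: [505.1, -172.3, 115.0]
tcp_rot: [179.9, 0.1, 80.3]
contact_force: [-1.4, -4.9, 4.4]
grip_width: 19.9
grip_force: 58.5
```

>>> apply_moves --deltas '[{"claw": 0.1,"tx": 0.0021,"ty": 0,"tz": -0.0098,"roll": 0},{"claw": 0.1,"tx": 0.0035,"ty": 0,"tz": -0.0094,"roll": 0},{"claw": 0.1,"tx": 0.0048,"ty": 0,"tz": -0.0088,"roll": 0},{"claw": 0.1,"tx": 0.006,"ty": 0,"tz": -0.008,"roll": 0},{"claw": 0.1,"tx": 0.0071,"ty": 0,"tz": -0.0071,"roll": 0},{"claw": 0.1,"tx": 0,"ty": 0,"tz": 0,"roll": 0}]'

```text
t: 4.3
tool_pos: [508.6, -146.2, 158.0]
tcp_rot: [-180.0, -0.1, 80.4]
contact_force: [-1.2, 4.0, -4.6]
grip_width: 20.5
grip_force: 61.1
```

>>> apply_moves --deltas '[{"claw": 0.1,"tx": 0.008,"ty": 0,"tz": -0.0061,"roll": 0},{"claw": 0.1,"tx": 0.0088,"ty": 0,"tz": -0.0048,"roll": 0},{"claw": 0.1,"tx": 0.0094,"ty": 0,"tz": -0.0035,"roll": 0},{"claw": 0.1,"tx": 0.0098,"ty": 0,"tz": -0.0021,"roll": 0},{"claw": 0.1,"tx": 0.01,"ty": 0,"tz": -0.0007,"roll": 0},{"claw": 0.1,"tx": 0,"ty": 0,"tz": 0,"roll": 0},{"claw": 0.1,"tx": 0,"ty": 0,"tz": 0,"roll": 0}]'

```text
t: 4.88
tool_pos: [516.2, -102.0, 174.7]
tcp_rot: [-180.0, -0.0, 80.4]
contact_force: [-3.4, -2.1, -11.4]
grip_width: 20.5
grip_force: 59.8
```

```bash
python3 - <<'E'
from h import *
S=ctrl.snapshot("side");cv2.imwrite("pics/s3.png",S["color"])
o=ctrl.observe();print(o["tool_pos"],o["tcp_rot"],o["contact_force"],o["moment"])
A=np.array([497,-217,0]);u=np.array([np.cos(1.4015),np.sin(1.4015),0])
q=proj(S,[A+u*115+[0,0,126]])[0].astype(int);print(q)
c=S["color"][q[1]-70:q[1]+50,q[0]-80:q[0]+80];cv2.imwrite("pics/s3c.png",cv2.resize(c,None,fx=4,fy=4,interpolation=2))
E
```

```text
[ 516.24180368 -102.19947202  174.6592179 ] [-1.79969079e+02 -2.60603939e-02  8.03610042e+01] [ -3.32267735  -1.64454969 -10.5130785 ] [-0.3481644   0.58102284 -0.02744599]
[341 207]
```

View pics/s3c.png

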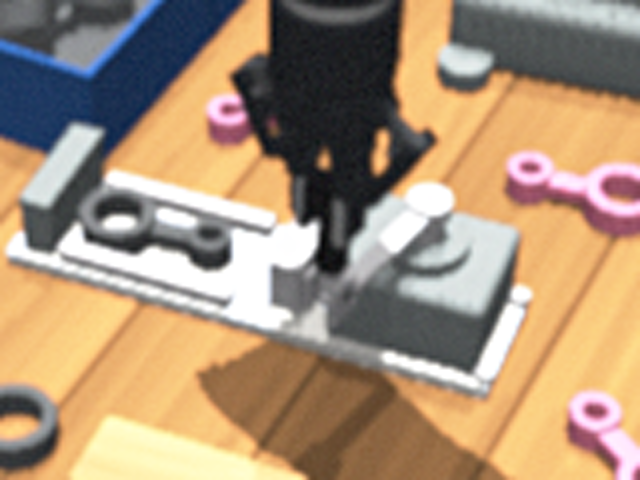

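The grip stands upright under the gripper, with the arm bare from the hub at (430,200). Next I wind clockwise along a 115.5 mm arc.

>>> apply_moves --deltas '[{"claw": 0.1,"tx": -0.0005,"ty": 0.0111,"tz": 0,"roll": 0},{"claw": 0.1,"tx": -0.0016,"ty": 0.011,"tz": 0,"roll": 0},{"claw": 0.1,"tx": -0.0026,"ty": 0.0108,"tz": 0,"roll": 0},{"claw": 0.1,"tx": -0.0037,"ty": 0.0105,"tz": 0,"roll": 0},{"claw": 0.1,"tx": -0.0046,"ty": 0.0101,"tz": 0,"roll": 0},{"claw": 0.1,"tx": -0.0056,"ty": 0.0096,"tz": 0,"roll": 0},{"claw": 0.1,"tx": 0,"ty": 0,"tz": 0,"roll": 0}]'

```text
t: 5.52
tool_pos: [576.9, -132.7, 174.8]
tcp_rot: [179.9, -0.0, 80.3]
contact_force: [1.2, -1.5, -11.2]
grip_width: 20.4
grip_force: 61.8
```

Forces are low, so I continue.

>>> apply_moves --deltas '[{"claw": 0.1,"tx": -0.0065,"ty": 0.009,"tz": 0,"roll": 0},{"claw": 0.1,"tx": -0.0073,"ty": 0.0083,"tz": 0,"roll": 0},{"claw": 0.1,"tx": -0.0081,"ty": 0.0076,"tz": 0,"roll": 0},{"claw": 0.1,"tx": -0.0088,"ty": 0.0068,"tz": 0,"roll": 0},{"claw": 0.1,"tx": -0.0094,"ty": 0.0059,"tz": 0,"roll": 0},{"claw": 0.1,"tx": -0.0099,"ty": 0.005,"tz": 0,"roll": 0},{"claw": 0.1,"tx": -0.0103,"ty": 0.004,"tz": 0,"roll": 0},{"claw": 0.1,"tx": -0.0107,"ty": 0.003,"tz": 0,"roll": 0},{"claw": 0.1,"tx": 0,"ty": 0,"tz": 0,"roll": 0},{"claw": 0.1,"tx": 0,"ty": 0,"tz": 0,"roll": 0},{"claw": 0.1,"tx": 0,"ty": 0,"tz": 0,"roll": 0}]'

```text
t: 6.43
tool_pos: [612.3, -210.1, 174.6]
tcp_rot: [-180.0, -0.1, 80.3]
contact_force: [-2.2, 6.0, -7.7]
grip_width: 20.2
grip_force: 61.7
```

>>> apply_moves --deltas '[{"claw": 0.35,"tx": 0,"ty": 0,"tz": 0,"roll": 0},{"claw": 0.5,"tx": 0,"ty": 0,"tz": 0,"roll": 0},{"claw": 0.7,"tx": 0,"ty": 0,"tz": 0,"roll": 0},{"claw": 0.8,"tx": 0,"ty": 0,"tz": 0,"roll": 0},{"claw": 0.8,"tx": 0,"ty": 0,"tz": 0,"roll": 0},{"claw": 0.8,"tx": 0,"ty": 0,"tz": -0.015,"roll": 0},{"claw": 0.8,"tx": 0,"ty": 0,"tz": -0.02,"roll": 0},{"claw": 0.8,"tx": 0,"ty": 0,"tz": -0.02,"roll": 0},{"claw": 0.8,"tx": 0,"ty": 0,"tz": -0.02,"roll": 0},{"claw": 0.8,"tx": 0,"ty": 0,"tz": -0.02,"roll": 0},{"claw": 0.8,"tx": 0,"ty": 0,"tz": -0.02,"roll": 0},{"claw": 0.8,"tx": 0,"ty": 0,"tz": 0,"roll": 0},{"claw": 0.8,"tx": 0,"ty": 0,"tz": 0,"roll": 0},{"claw": 0.8,"tx": 0,"ty": 0,"tz": 0,"roll": 0}]'

```text
t: 7.6
tool_pos: [612.4, -210.4, 288.9]
tcp_rot: [-180.0, -0.0, 80.3]
contact_force: [0.8, 0.2, -0.1]
grip_width: 68.0
grip_force: 0.0
```

```bash
python3 - <<'E'
from h import *
S=ctrl.snapshot("side");W=ctrl.snapshot("wrist")
A=np.array([497,-217,0]);u=np.array([np.cos(.073),np.sin(.073),0])
P=[A+[0,0,116],A+u*115+[0,0,126],A+u*115+[0,0,211]]
q=proj(S,P);print(q,proj(W,P))
c=S["color"][120:240,250:410];c=cv2.resize(c,None,fx=3,fy=3,interpolation=2)
w=cv2.resize(W["color"],(320,240));im=np.zeros((360,800,3),np.uint8);im[:,:480]=c;im[:240,480:]=w
cv2.imwrite("pics/e.png",im)
E
```

```text
[[366.8081698  186.79817239]
 [326.4460563  172.70309192]
 [326.70604166 146.65698806]] [[178.48566996 248.2925809 ]
 [318.54415549 217.40015449]
 [318.17670919 252.79716445]]
```

View pics/e.png

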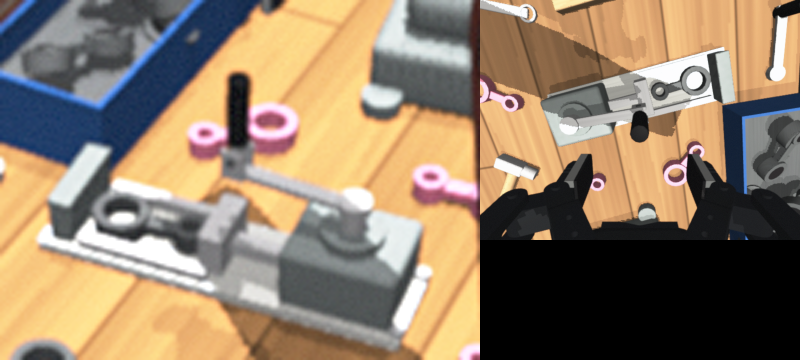

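The grip stands upright at crop (237,75) to (237,160). The arm points along the clamp with fork and hub where predicted for 4.2° heading, the forging lies in place, and the gripper is clear. I hand in.

```bash
python3 -c "
from rig import ctrl
print(ctrl.hand_in())"
```

```text
the job is handed in; nothing more can be done
None
```

The job is handed in: the loaded clamp's grip is upright, its crank is wound round to point at the forging, and the arm has let go and is clear; the forging and the empty clamp were not touched, and the hand-in returned no verdict.

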